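# Load a tape roll onto a slanted spring-catch peg

## Task

Hang the roll of blue tape on the slanted peg of the tape stand: slide it down along the peg, over the small brass catch, and press it gently against the sprung orange plate until the catch pops up in front of the roll and keeps it there, then let go. Do not jam the plate hard against the end of its travel, and leave the white-lidded jar and the brown dropper bottle where they stand.

Things in the scene. Friction and masses are not known exactly. Their poses are not given: they have to be found in the camera images.
- roll_center (a point): Centre (half-way up, 14 mm above its underside) of a loose roll of blue tape, a rigid ring 62 mm across and 28 mm wide, with a 25 mm wide through hole and a cardboard core, about 90 g. It starts lying flat on the bench, hole upright; its z axis is the axis of the hole. Both ends are alike.
- peg: Fixed aluminium peg of the tape stand, 20 mm thick, 100 mm long, end rounded over the last 10 mm. Origin on its axis at the root; z runs along the peg to the tip; x points out of its upper side, where the catch is; y is level. It rises 50 degrees from the level towards the robot. All the stand's parts round it stay within 30 mm of its axis. Seated, the roll's centre is at z = 46 to 65 mm, as the collar is set.
- peg_tip (a point): Free tip of the peg, on its axis, 182 mm above the bench. Low on the peg sits a dark collar clamped at a place that differs by up to 18 mm along the peg from time to time and is not measured: it must be felt or seen. It carries the sprung orange plate (44 mm across) and the catch. The plate's free face is 45 to 63 mm from the tip.
- catch (a joint): Brass spring catch standing 8 mm out of the peg's upper side, 23 mm tipwards of the plate's free face, ramp towards the tip. Value in m: 0 up, 0.009 fully in. A roll sliding over it pushes it in with 1 to 4 N; once behind it, the roll is kept. It pops up when the roll has pressed the plate in about 4 mm, and the plate then holds the roll against it.
- stand: Tape stand, fixed: steel base 150 x 100 x 12 mm, origin at the centre of its underside; a bent bar rises at its rear (own +x) to the peg's root, 105 mm up. The orange plate's spring takes 3 N to start and 0.8 N more per mm, pressed slowly along the peg; it stops hard after 6 mm, at 8 N. At the 4 mm where the catch pops up it pushes with about 6 N. More than 24 N between roll and stand is too much.
- jar_white: A loose paint jar with a white lid, 49 mm across and 52 mm tall; origin at the centre of its underside. To be left alone.
- ink_dropper: A loose brown glass dropper bottle, 34 mm across and 96 mm tall; origin at the centre of its underside. To be left alone.
There are look-alikes about, which are no part of the job. Of the things that look like the stand, the larger one is meant.

How it is judged:
By the outcome, as a careful person would: the job done as asked, in the order asked, and still so for the second after the job is handed in, with the robot touching nothing.
It also fails if it takes over 61 s, if anything falls off the work surface, if the arm or the gripper's body presses on something with over 40 N, if the wrist force passes 120 N, or if a joint passes its speed limit or range.

## Robot

A 6-joint arm with a two-finger parallel gripper is mounted at the origin on a cart in front of the work surface, level with it; the furniture and walls round the work are solid. World frame = base frame: x ahead of the robot, y to its left, z up, the work surface at z = 0. Lengths are in m, angles in rad, forces in N, time in s.
With the tool pointing down it reaches from about 0.25 to 0.775 m from the base axis. Payload 4 kg.
Tool frame: the origin (TCP) lies at the very end of the fingers, on their centre line; the grasp point (between the pads) lies 19 mm behind it; z points along the fingers, y is the line along which they close (so a half turn about z gives the same grasp; the last joint's range is limited). The gripper opens to 94 mm and grips with 3 to 60 N. Pads are 16 mm wide; open, the fingers measure 119 mm over their backs; the gripper's body (75 mm by 177 mm) begins 78 mm behind the grasp point.
Start: joints at [-1.402, 0.087, 1.371, -0, 1.684, -0.103], TCP at [0.148, -0.53, 0.206] pointing down, gripper open.
Joint ranges: [-3.1, 3.1], [-0.76, 2.03], [0.27, 2.55], [-1.08, 4.22], [0.17, 2.65], [-2.57, 2.57]. Speed limits (rad/s): [2.79, 2.79, 3.14, 3.14, 3.14, 3.14].

## Interface

Orientations are given as [roll, pitch, yaw] about the fixed x, y, z axes, in that order (R = Rz(yaw) Ry(pitch) Rx(roll)).
In Python, from bench import robot gives the robot as it stands. The module is installed in compiled form; this text tells all that it offers.
- The arm moves only by the tool move_arm, never from a script. Its argument "deltas" is one flat list of numbers, 7 for each row, row after row: the turn, a rotation vector about the tool's x, y, z in rad, then the shift along the tool's x, y, z in cm, then the closure, from -1 (fully open) to 1 (shut). A call has 1 to 8 rows; each row is the pose to reach, as a shift and turn from the pose commanded when the call began, along the tool's axes at that moment; what a row does not reach only later rows make up. A row lasts 1/10 s, in which the tool goes at most 50 mm and 8.59 degrees, less where a joint would pass 70% of its speed; a pose out of reach is approached as far as the arm can. A call with a gripper value outside its range is refused whole. The fingers move at their own pace and stop on an object; the grip force is fixed at half the most. Time passes only in rows, so rows that repeat a pose let the fingers close. It gives the time, the measured TCP pose, the force, the opening and the grip force at its end, in the units of the state.
- robot.get_obs(): the state, without advancing time (a new reading comes with each control period).
- robot.snapshot(name): name is "scene" or "top" or "wrist"; returns a dict with "image" (400x640x3 uint8, red, green, blue), "depth" (400x640 float32, m along the optical axis (not along the pixel's ray), 0 where there is no reading), "fov_y" (degrees; the focal length in pixels is half the picture's height over the tangent of half this angle, whatever the lens; pixels are square), "cx", "cy" (the principal point, pixels), "D" ([k1, k2, p1, p2, k3] as OpenCV has them; the pictures are not rectified), "origin" and "orientation" of the camera in the world; the wrist camera has in their place "T_tool_cam" (4x4, takes a point from camera to tool coordinates, whose origin is the TCP and whose axes are the flange's). Camera axes: x right, y up, looking along -z (the intrinsics and any distortion apply to the point x, -y, -z); pixel columns grow to the right and rows downward; lengths in m; the calibration is good to about 2 mm. A picture is of the moment at which its call begins: read the wrist's pose just before it.
- robot.close_job(): hands the job in; it is judged then, once.
The state is a dict: "time": time; "joint_positions": joint angles; "qvel": joint speeds; "joint_torque": joint torques, N m; "tool_pos": TCP position; "ee_rot": TCP orientation; "wrist_force": force on the tool from outside, world axes, zero at the start; "wrist_torque": the same for the moment, N m; "width": finger opening in m; "finger_force": force on a finger pad.
Only numpy, scipy, OpenCV 4.12 (cv2) and the standard library are available. Lean on these libraries where they do the work, as an engineer would, in place of code of your own. Each camera call takes 0.05 s, during which the arm holds its last target. There are 200 camera calls.

## Working session

There is one attempt and no reset: what is moved stays moved. The work goes in short steps, Python scripts to look and compute and a tool call to move; the robot and the scene stay as the last step left them, time stands still between calls to the robot, and variables do not carry over. Pictures are saved under pics/ and viewed, at most 11 in all, crops included, and the job is handed in when it is done.

Besides the shell and the picture viewer there is one more tool, called after "Call:" by a JSON object that holds its "method" and its "body", one argument or row to a line. move_arm: Moves the arm, as the interface text tells. Its arguments: {"type":"object","properties":{"deltas":{"type":"array","items":{"type":"number"}}},"required":["deltas"]}

```bash
mkdir -p pics; cat > h.py <<'E'
import numpy as np, cv2
from scipy.spatial.transform import Rotation as R
from bench import robot
def snap(name):
    o=robot.get_obs(); s=robot.snapshot(name)
    if name=="wrist":
        T=np.eye(4); T[:3,:3]=R.from_euler('xyz',o["ee_rot"]).as_matrix() ; T[:3,3]=o["tool_pos"]
        s["T"]=T@np.array(s["T_tool_cam"])
    else:
        T=np.eye(4); q=np.array(s["orientation"])
        T[:3,:3]=q if q.shape==(3,3) else (R.from_euler('xyz',q) if q.size==3 else R.from_quat(q)).as_matrix()
        T[:3,3]=s["origin"]; s["T"]=T
    return s
def save(s,f,crop=None,scale=1):
    im=s["image"][:,:,::-1]
    if crop: im=im[crop[1]:crop[3],crop[0]:crop[2]]
    cv2.imwrite("pics/"+f,cv2.resize(im,None,fx=scale,fy=scale,interpolation=cv2.INTER_CUBIC))
def K(s):
    f=200/np.tan(np.radians(s["fov_y"])/2); return np.array([[f,0,s["cx"]],[0,f,s["cy"]],[0,0,1.]])
def world(s,uv,depth=None):
    uv=np.atleast_2d(np.array(uv,float)); n=cv2.undistortPoints(uv[:,None],K(s),np.array(s["D"],float))[:,0]
    d=np.array([s["depth"][int(round(v)),int(round(u))] for u,v in uv]) if depth is None else depth
    p=np.c_[n[:,0]*d,-n[:,1]*d,-d*np.ones(len(n))]
    return p@s["T"][:3,:3].T+s["T"][:3,3]
def cloud(s):
    v,u=np.mgrid[:400,:640]; return world(s,np.c_[u.ravel(),v.ravel()]).reshape(400,640,3)
def project(s,P):
    P=np.atleast_2d(P); c=(P-s["T"][:3,3])@s["T"][:3,:3]; c=c*[1,-1,-1]
    return cv2.projectPoints(c,np.zeros(3),np.zeros(3),K(s),np.array(s["D"],float))[0][:,0]
E
python3 - <<'E'
from h import *
for n in("scene","top"):
    s=snap(n); save(s,n+".png"); print(n,s["orientation"],s["origin"],s["fov_y"],s["D"])
print(robot.get_obs())
E
```

```text
scene [ 0.79629186 -0.00998736 -0.55078842] [ 0.25328101 -0.55840792  0.74007372] 56.96287155732941 [-0.07011898  0.          0.          0.          0.        ]
top [ 0.14959546  0.0251061  -1.57566851] [ 0.41447992 -0.06968472  0.98749117] 56.23503293055239 [-0.03094852  0.          0.          0.          0.        ]
{'time': 0.1, 'joint_positions': array([-1.40207742e+00,  8.78778483e-02,  1.37208570e+00, -2.74682438e-06,
        1.68361405e+00, -1.03119303e-01]), 'qvel': array([ 0.00076806, -0.00490254, -0.00210975,  0.00053791,  0.00053585,
       -0.00059613]), 'joint_torque': array([ 1.14844046e-03, -3.41252697e+01, -3.03301835e+01,  7.19168410e-02,
        3.04329791e-02, -9.09880214e-05]), 'tool_pos': array([ 0.14757717, -0.52931665,  0.20443185]), 'ee_rot': array([-3.13961798e+00, -2.01607349e-04,  2.71837704e-01]), 'wrist_force': array([-0.11531251,  0.28018767, -0.05260909]), 'wrist_torque': array([-0.01116226,  0.01325353,  0.01000703]), 'finger_force': 0.0, 'width': 0.09398574319248024}
```

View pics/scene.png

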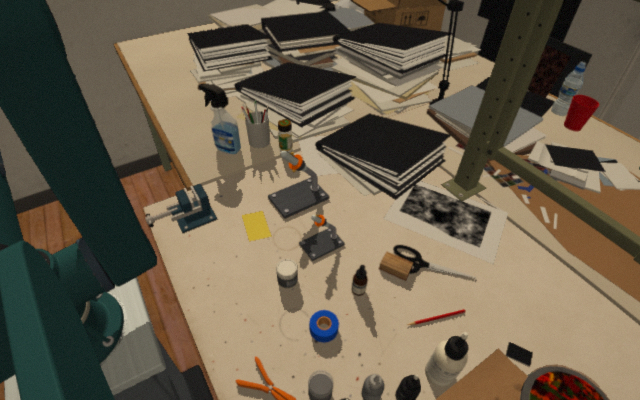

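View pics/top.png

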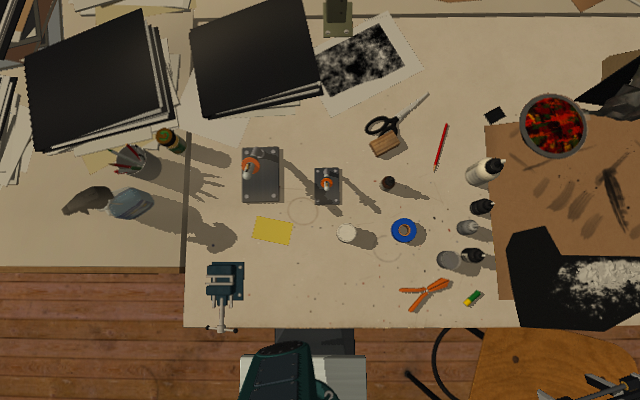

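Candidates. Blue roll: only one, top (403,230) / scene (323,326). Stands: larger at top (261,175) / scene (298,195), smaller look-alike at top (327,186) / scene (321,242). I choose the larger. Jar is at top (346,233), dropper at (388,184).

```bash
python3 - <<'E'
from h import *
s=snap("top"); C=cloud(s); im=s["image"]; hsv=cv2.cvtColor(im,cv2.COLOR_RGB2HSV)
b=cv2.inRange(hsv,(105,130,60),(128,255,255))>0
b[:, :380]=0; b[:,430:]=0; b[:200]=0;b[260:]=0
P=C[b]; P=P[P[:,2]>0.02]; (c,r,_)=cv2.minAreaRect((P[:,:2]*1000).astype(np.float32)); print("roll",c,r,np.median(P[:,2]))
Q=C.reshape(-1,3)
def box(u0,v0,u1,v1,lo,hi):
    p=C[v0:v1,u0:u1].reshape(-1,3); return p[(p[:,2]>lo)&(p[:,2]<hi)]
for n,bx,lo,hi in(("jar",(325,215,365,250),.04,.07),("drop",(375,170,402,198),.03,.12),("base",(230,135,290,212),.006,.018),("small base",(305,155,350,215),.005,.02),("small high",(305,155,350,215),.03,.3)):
    p=box(*bx,lo,hi); print(n,len(p),cv2.minAreaRect((p[:,:2]*1000).astype(np.float32)),p[:,2].max())
save(s,"topc.png",(225,130,365,250),5)
t=snap("scene"); Ct=cloud(t); p=Ct[140:220,260:335].reshape(-1,3); p=p[p[:,2]>.06]
print("scene peg",len(p)); 
np.save("peg_scene.npy",p); q=box(230,135,290,212,.06,.25); np.save("peg_top.npy",q)
for z in np.arange(.06,.2,.012):
    for nm,a in(("s",p),("t",q)):
        k=a[abs(a[:,2]-z)<.006]; 
        if len(k): print(nm,round(z,3),len(k),k[:,:2].min(0).round(3),k[:,:2].max(0).round(3))
im=np.hstack([cv2.resize(t["image"][135:225,255:345],None,fx=5,fy=5,interpolation=2)]); cv2.imwrite("pics/sc.png",im[:,:,::-1])
tt=cv2.imread("pics/topc.png"); 
cv2.imwrite("pics/c2.png",np.hstack([tt[:450,:350],im[:,:,::-1]]))
E
```

```text
roll (467.3937683105469, -261.8109130859375) (59.100318908691406, 58.51652145385742) 0.02829402818595328
jar 296 ((460.9529113769531, -113.99138641357422), (44.867835998535156, 44.91942596435547), 89.01301574707031) 0.05611036798809965
drop 150 ((585.3486328125, -220.21182250976562), (31.945209503173828, 27.542526245117188), 35.80970001220703) 0.09963827030544103
base 1637 ((620.2863159179688, 121.75621795654297), (152.67147827148438, 118.22122955322266), 1.0519112348556519) 0.01795227621287543
small base 706 ((601.3827514648438, -66.82685089111328), (133.90316772460938, 90.88347625732422), 11.94836139678955) 0.01509562988452895
small high 151 ((590.2066040039062, -67.32462310791016), (26.908592224121094, 67.96601867675781), 78.3309097290039) 0.12261860792367374
scene peg 569
s 0.06 54 [0.664 0.105] [0.813 0.242]
t 0.06 2 [0.674 0.106] [0.676 0.108]
s 0.072 65 [0.651 0.102] [0.808 0.217]
t 0.072 14 [0.663 0.106] [0.676 0.121]
s 0.084 20 [0.641 0.104] [0.667 0.11 ]
t 0.084 15 [0.653 0.105] [0.669 0.119]
s 0.096 34 [ 0.581 -0.074] [0.661 0.11 ]
t 0.096 20 [0.645 0.105] [0.663 0.121]
s 0.108 55 [ 0.556 -0.073] [0.651 0.112]
t 0.108 10 [0.64  0.104] [0.652 0.116]
s 0.12 66 [ 0.555 -0.073] [0.639 0.121]
t 0.12 10 [0.597 0.098] [0.644 0.112]
s 0.132 65 [0.6   0.088] [0.64  0.122]
t 0.132 65 [0.601 0.092] [0.641 0.133]
s 0.144 74 [0.595 0.093] [0.629 0.131]
t 0.144 110 [0.604 0.092] [0.631 0.133]
s 0.156 37 [0.578 0.1  ] [0.626 0.113]
t 0.156 32 [0.594 0.102] [0.63  0.122]
s 0.168 45 [0.574 0.1  ] [0.61  0.113]
t 0.168 37 [0.585 0.102] [0.609 0.12 ]
s 0.18 33 [0.572 0.102] [0.593 0.116]
t 0.18 69 [0.573 0.103] [0.594 0.121]
t 0.192 1 [0.58 0.11] [0.58 0.11]
```

View pics/c2.png

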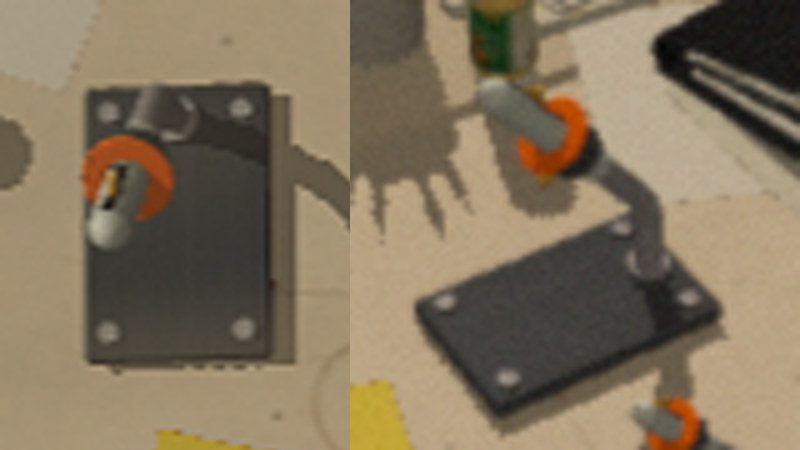

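Crop: the larger stand has the orange plate and a brass catch on its upper side. The peg tip is near top (247,176) and scene (352,152), and the peg points at the robot. Next I fit the peg axis and work out the hover move over the roll.

```bash
cat >> h.py <<'E'
def down(yaw=0,tilt=0):  # tool pointing down, tilted forward by tilt toward heading yaw
    return R.from_euler('z',yaw)*R.from_euler('x',np.pi)*R.from_euler('y',tilt)
def delta(p,Rt):
    o=robot.get_obs(); Rm=R.from_euler('xyz',o["ee_rot"])
    print("from",o["tool_pos"].round(4),"t",o["time"]); print("turn",(Rm.inv()*Rt).as_rotvec().round(3),"cm",(Rm.inv().apply(np.array(p)-o["tool_pos"])*100).round(2))
def axis(yaw): return np.array([-np.cos(np.radians(50))*np.cos(yaw),-np.cos(np.radians(50))*np.sin(yaw),np.sin(np.radians(50))])
def fitpeg(p,x0=(.575,.112,0)):
    from scipy.optimize import least_squares
    def f(q,pts):
        a=axis(q[2]); t=np.array([q[0],q[1],.182]); w=pts-t; z=w@a
        rad=np.linalg.norm(w-np.outer(z,a),axis=1); c=t-10e-3*a
        return np.where(z>-.01,np.linalg.norm(pts-c,axis=1),rad)-.010
    q=np.array(x0)
    for tol in(.012,.007,.004):
        a=axis(q[2]); w=p-np.array([q[0],q[1],.182]); z=w@a
        k=p[(abs(f(q,p))<tol)&(z<.004)&(z>-.036)]
        q=least_squares(f,q,args=(k,),loss='soft_l1',f_scale=.002).x
    return q,len(k),np.sqrt(np.mean(f(q,k)**2))
E
python3 - <<'E'
from h import *
print(down(0,.7).apply([0,0,1]))
p=np.load("peg_scene.npy");q=np.load("peg_top.npy")
for a in(p,q,np.r_[p,q]): print(fitpeg(a))
delta([.467,-.262,.19],down())
E
```

```text
[ 6.44217687e-01 -9.36661537e-17 -7.64842187e-01]
(array([ 0.57504537,  0.11337674, -0.07464196]), 99, np.float64(0.0015373270427798923))
(array([0.57566165, 0.1118395 , 0.04761015]), 109, np.float64(0.0009148816851093669))
(array([ 0.5754198 ,  0.11246411, -0.00900807]), 208, np.float64(0.0012680482577910896))
from [ 0.1476 -0.5295  0.2048] t 0.2
turn [-0.001  0.     0.272] cm [ 37.95 -17.19   1.5 ]
```

Call:
{"method": "move_arm", "body": {
  "deltas": [0,0,0.272,37.9,-17.2,0,-1,0,0,0.272,37.9,-17.2,0,-1,0,0,0.272,37.9,-17.2,0,-1,0,0,0.272,37.9,-17.2,0,-1,0,0,0.272,37.9,-17.2,0,-1,0,0,0.272,37.9,-17.2,0,-1,0,0,0.272,37.9,-17.2,0,-1,0,0,0.272,37.9,-17.2,0,-1]
}}

```text
time: 1.0
tool_pos: [0.4534, -0.2728, 0.2054]
ee_rot: [3.141, -0.0, -0.0]
wrist_force: [-0.3, -0.6, 1.0]
width: 0.0941
finger_force: 0.0
```

Call:
{"method": "move_arm", "body": {
  "deltas": [0,0,0,0,0,0,-1]
}}

```text
time: 1.1
tool_pos: [0.4557, -0.27, 0.205]
ee_rot: [-3.139, -0.001, 0.008]
wrist_force: [-0.8, -0.6, 0.9]
width: 0.0938
finger_force: 0.0
```

```bash
python3 - <<'E'
from h import *
delta([.467,-.262,.15],down())
s=snap("wrist"); C=cloud(s); save(s,"w1.png")
hsv=cv2.cvtColor(s["image"],cv2.COLOR_RGB2HSV)
b=(cv2.inRange(hsv,(105,130,60),(128,255,255))>0)&(C[...,2]>.02)&(C[...,2]<.035)&(np.hypot(C[...,0]-.467,C[...,1]+.262)<.05)
P=C[b];print(len(P),np.median(P[:,2]) if len(P) else 0,cv2.minEnclosingCircle((P[:,:2]*1000).astype(np.float32)) if len(P) else 0)
E
```

```text
from [ 0.4557 -0.27    0.205 ] t 1.1
turn [-0.002 -0.001  0.008] cm [ 1.13 -0.78  5.5 ]
1588 0.028028313709649366 ((467.2642822265625, -262.8023681640625), 30.403608322143555)
```

View pics/w1.png

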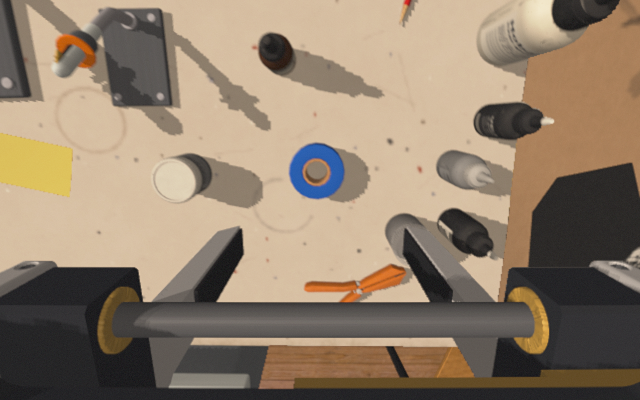

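Wrist view: the roll is at (317,171) with clear bench for both fingers. The jar is at (180,178), the dropper at (275,52) and the nearest bottle at (405,235). I go down in two steps.

Call:
{"method": "move_arm", "body": {
  "deltas": [0,0,0.008,1.1,-0.7,3,-1,0,0,0.008,1.1,-0.7,8,-1,0,0,0.008,1.1,-0.7,13,-1,0,0,0.008,1.1,-0.7,16,-1,0,0,0.008,1.1,-0.7,16,-1,0,0,0.008,1.1,-0.7,16,-1]
}}

```text
time: 1.75
tool_pos: [0.4626, -0.2685, 0.0459]
ee_rot: [3.141, 0.0, -0.01]
wrist_force: [0.6, 0.1, 1.2]
width: 0.0941
finger_force: 0.0
```

```bash
python3 - <<'E'
from h import *
delta([.467,-.2625,.004],down())
E
```

```text
from [ 0.4626 -0.2685  0.0459] t 1.75
turn [ 0.    0.   -0.01] cm [ 0.44 -0.6   4.19]
```

Call:
{"method": "move_arm", "body": {
  "deltas": [0,0,-0.01,0.4,-0.6,2,-1,0,0,-0.01,0.4,-0.6,4.1,-1,0,0,-0.01,0.4,-0.6,4.1,-1,0,0,-0.01,0.4,-0.6,4.1,-1]
}}

```text
time: 2.15
tool_pos: [0.4684, -0.2629, 0.007]
ee_rot: [3.139, -0.003, 0.001]
wrist_force: [0.1, -0.0, 0.2]
width: 0.094
finger_force: 0.0
```

Call:
{"method": "move_arm", "body": {
  "deltas": [0,0,0,0,0,0,1,0,0,0,0,0,0,1,0,0,0,0,0,0,1,0,0,0,0,0,0,1,0,0,0,0,0,0,1,0,0,0,0,0,0,1]
}}

```text
time: 2.75
tool_pos: [0.4674, -0.2616, 0.0048]
ee_rot: [3.141, -0.0, 0.002]
wrist_force: [0.5, -0.3, 2.3]
width: 0.0604
finger_force: 29.7
```

Call:
{"method": "move_arm", "body": {
  "deltas": [0,0,0,0,0,-5,1,0,0,0,0,0,-10,1,0,0,0,0,0,-15,1,0,0,0,0,0,-19,1,0,0,0,0,0,-19,1]
}}

```text
time: 3.25
tool_pos: [0.4702, -0.2635, 0.2023]
ee_rot: [3.133, -0.012, 0.002]
wrist_force: [0.3, 0.2, -0.1]
width: 0.06
finger_force: 29.7
```

```bash
python3 - <<'E'
from h import *
tip=np.array([.5755,.1125,.182]);a=axis(0)
delta(tip+a*.071,down(0,np.radians(40)))
print(robot.get_obs()["width"],robot.get_obs()["wrist_force"])
E
```

```text
from [ 0.4702 -0.2635  0.2023] t 3.25
turn [0.007 0.687 0.005] cm [  6.08 -37.56  -3.65]
0.060045325257432634 [ 0.33499135  0.19066477 -0.07414872]
```

Call:
{"method": "move_arm", "body": {
  "deltas": [0,0,0,1,-5,-4,1,0,0.1,0,2,-10,-4,1,0,0.2,0,3,-15,-4,1,0,0.3,0,4,-20,-4,1,0,0.4,0,5,-25,-4,1,0,0.5,0,6,-30,-4,1,0,0.6,0,6,-35,-4,1,0,0.69,0,6,-37.5,-4,1]
}}

```text
time: 4.05
tool_pos: [0.5253, 0.1155, 0.2326]
ee_rot: [-3.14, -0.692, 0.002]
wrist_force: [-0.5, -0.8, -1.2]
width: 0.0604
finger_force: 29.7
```

Call:
{"method": "move_arm", "body": {
  "deltas": [0,0,0,0,0,0,1,0,0,0,0,0,0,1]
}}

```text
time: 4.25
tool_pos: [0.5249, 0.1152, 0.2318]
ee_rot: [3.14, -0.686, 0.007]
wrist_force: [-0.1, -0.9, -1.0]
width: 0.0608
finger_force: 29.7
```

```bash
python3 - <<'E'
from h import *
tip=np.array([.5755,.1125,.182]);a=axis(0)
delta(tip+a*.051,down(0,np.radians(40)))
s=snap("wrist"); save(s,"w2.png")
t=snap("scene"); save(t,"s2.png",(240,100,400,220),5)
C=cloud(s); P=C.reshape(-1,3); P=P[(P[:,2]>.03)&(abs(P[:,0]-.6)<.06)&(abs(P[:,1]-.11)<.05)]
print(len(P)); 
try: print(fitpeg(P))
except Exception as e: print(e)
# roll axis in scene: blue points
Ct=cloud(t);hsv=cv2.cvtColor(t["image"],cv2.COLOR_RGB2HSV)
B=Ct[(cv2.inRange(hsv,(105,130,40),(128,255,255))>0)&(abs(Ct[...,1]-.112)<.06)&(Ct[...,2]>.1)]
if len(B): print("blue",len(B),B.min(0),B.max(0))
E
```

```text
from [0.5249 0.1152 0.2318] t 4.25
turn [-0.003  0.012  0.005] cm [0.7  0.28 1.96]
1480
(array([0.57582027, 0.1126461 , 0.00769078]), 215, np.float64(0.001105386906685203))
blue 239 [0.41830628 0.06471963 0.2161749 ] [0.54750352 0.13144001 0.32736682]
```

View pics/w2.png

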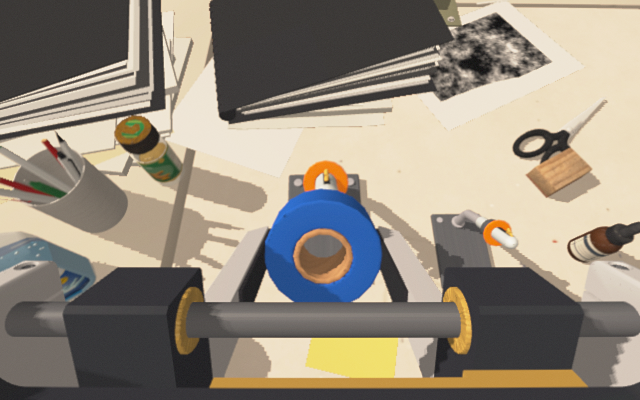

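View pics/s2.png

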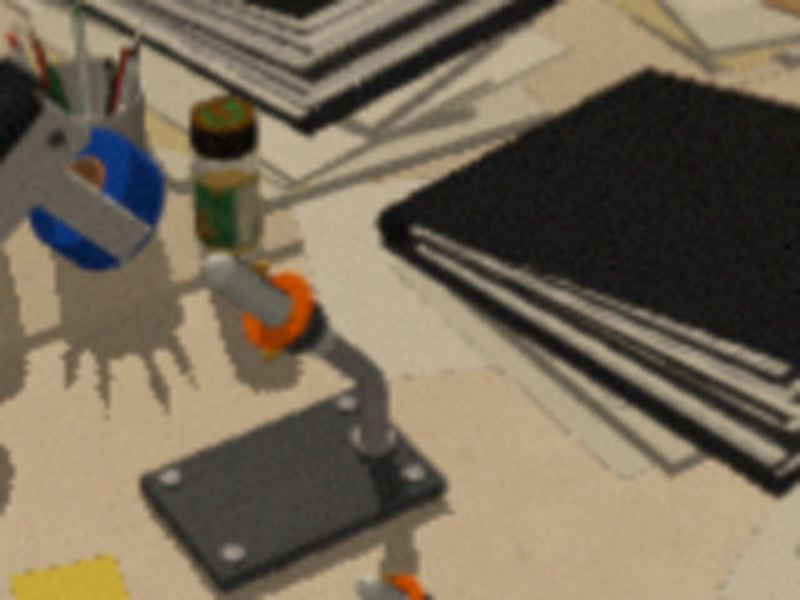

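Views: the roll is held square, its hole at wrist (323,255). The peg tip, catch (325,175) and orange plate (327,178) lie just ahead of it. I measure the roll in the hand and the plate along the peg.

```bash
cat >> h.py <<'E'
TIP=np.array([.5757,.1126,.182])
def rollpose(s):
    o=robot.get_obs(); Rm=R.from_euler('xyz',o["ee_rot"]); C=cloud(s)
    hsv=cv2.cvtColor(s["image"],cv2.COLOR_RGB2HSV); b=cv2.inRange(hsv,(105,130,40),(128,255,255))>0
    B=Rm.inv().apply(C[b]-o["tool_pos"]); B=B[(abs(B[:,0])<.045)&(abs(B[:,1])<.045)&(B[:,2]<.03)&(B[:,2]>-.06)]
    m=np.percentile(B[:,2],20); F=B[abs(B[:,2]-m)<.004]
    co=np.linalg.lstsq(np.c_[F[:,:2],np.ones(len(F))],F[:,2],rcond=None)[0]
    c,r=cv2.minEnclosingCircle((F[:,:2]*1000).astype(np.float32))
    return c,r,co,len(F)
E
python3 - <<'E'
from h import *
s=snap("wrist"); print("roll in tool",rollpose(s))
a=axis(0)
for n in("wrist","top"):
    if n=="top": s=snap("top")
    C=cloud(s);hsv=cv2.cvtColor(s["image"],cv2.COLOR_RGB2HSV)
    b=(cv2.inRange(hsv,(5,170,90),(18,255,255))>0)&(np.linalg.norm(C-(TIP-.055*a),axis=2)<.035)
    w=C[b]-TIP; z=w@a; r=np.linalg.norm(w-np.outer(z,a),axis=1); k=(r>.012)&(r<.021)
    print(n,k.sum(),np.percentile(z[k]*1000,[5,25,50,75,95]).round(1))
E
```

```text
roll in tool ((-0.07400456070899963, -0.10865511000156403), 30.88112449645996, array([ 0.00684652,  0.00053185, -0.02331909]), 7176)
wrist 579 [-58.7 -58.  -57.4 -56.9 -56.2]
top 113 [-59.9 -58.7 -58.  -57.3 -55.9]
```

Roll is centred in the tool, its centre 9.3 mm behind the TCP. The plate face is about 57.5 mm below the tip. Next I line up just short of the tip.

```bash
cat >> h.py <<'E'
def st():
    o=robot.get_obs(); a=axis(0); w=o["tool_pos"]-TIP; f=o["wrist_force"]
    Rm=R.from_euler('xyz',o["ee_rot"])
    print("s mm %.1f"%(w@a*1000),"lateral tool",(Rm.inv().apply(w)*1000)[:2].round(1),"F tool",Rm.inv().apply(f).round(1),"axis err",Rm.inv().apply(-a).round(3)[:2],"w",o["width"],"t",o["time"])
E
python3 - <<'E'
from h import *
st(); delta(TIP+axis(0)*.012,down(0,np.radians(40)))
E
```

```text
s mm 71.4 lateral tool [-3.9  1. ] F tool [-1.2 -0.8  0.6] axis err [ 0.009 -0.001] w 0.06054824507977042 t 4.45
from [0.5273 0.1117 0.2346] t 4.45
turn [ 0.001  0.009 -0.001] cm [ 0.38 -0.1   5.93]
```

Call:
{"method": "move_arm", "body": {
  "deltas": [0,0.005,0,0.3,0,2,1,0,0.01,0,0.3,0,4,1,0,0.01,0,0.3,0,5.9,1,0,0.01,0,0.3,0,5.9,1,0,0.01,0,0.3,0,5.9,1]
}}

```text
time: 4.95
tool_pos: [0.5669, 0.1119, 0.1908]
ee_rot: [3.141, -0.699, -0.001]
wrist_force: [0.1, 0.2, 1.3]
width: 0.0604
finger_force: 29.7
```

```bash
python3 - <<'E'
from h import *
L=[]
for i in range(10):
    s=snap("wrist"); o=robot.get_obs(); L.append(np.r_[o["tool_pos"]*1000,o["ee_rot"]*[1,1000,1000],o["joint_positions"][:1]*1000])
L=np.array(L); print(L.round(1)); m=L[:,:3].mean(0)/1000; a=axis(0)
Rm=down(0,-L[:,4].mean()/1000)
print("mean s",(m-TIP)@a*1000,(Rm.inv().apply(m-TIP)*1000).round(1))
C=cloud(s);P=C.reshape(-1,3); P=P[np.linalg.norm(P-(TIP-.02*a),axis=1)<.06]
try: print(fitpeg(P))
except Exception as e: print(e)
save(s,"w3.png"); t=snap("scene"); save(t,"s3.png",(270,100,350,160),8)
E
```

```text
[[ 5.670e+02  1.124e+02  1.918e+02 -3.100e+00 -7.009e+02 -6.000e-01
   1.604e+02]
 [ 5.670e+02  1.128e+02  1.924e+02 -3.100e+00 -7.019e+02 -0.000e+00
   1.611e+02]
 [ 5.669e+02  1.131e+02  1.926e+02 -3.100e+00 -7.023e+02  5.000e-01
   1.617e+02]
 [ 5.668e+02  1.134e+02  1.926e+02 -3.100e+00 -7.024e+02  9.000e-01
   1.621e+02]
 [ 5.667e+02  1.135e+02  1.924e+02 -3.100e+00 -7.022e+02  1.400e+00
   1.625e+02]
 [ 5.666e+02  1.137e+02  1.922e+02 -3.100e+00 -7.019e+02  1.600e+00
   1.627e+02]
 [ 5.665e+02  1.137e+02  1.919e+02 -3.100e+00 -7.015e+02  1.800e+00
   1.629e+02]
 [ 5.664e+02  1.138e+02  1.916e+02 -3.100e+00 -7.012e+02  2.000e+00
   1.630e+02]
 [ 5.664e+02  1.138e+02  1.914e+02 -3.100e+00 -7.008e+02  2.000e+00
   1.630e+02]
 [ 5.664e+02  1.138e+02  1.912e+02  3.100e+00 -7.006e+02  2.100e+00
   1.631e+02]]
mean s 13.472935350531474 [ -0.4  -0.8 -13.5]
(array([0.57550152, 0.11110831, 0.20175533]), 104, np.float64(0.0004973080597749424))
```

View pics/w3.png

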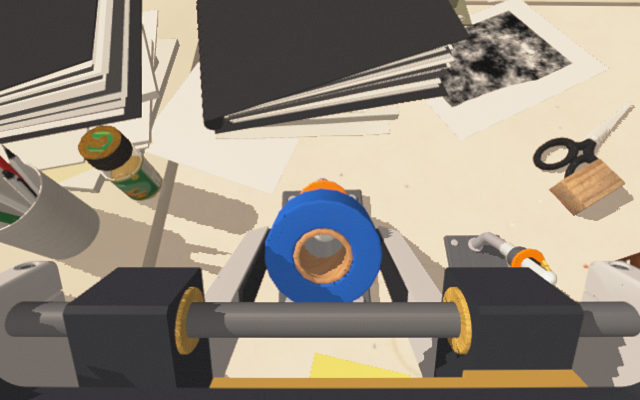

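View pics/s3.png

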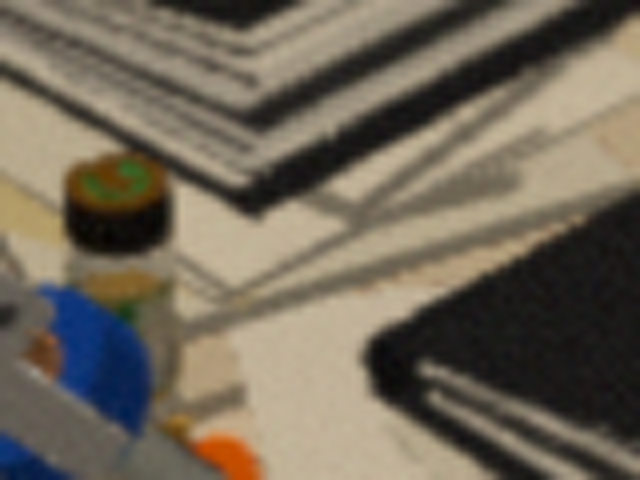

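Views: the hole at wrist (323,255) sits over the peg tip, with the plate just ahead. The settled arm is about 1.2 mm off laterally. I correct that and slide on slowly.

Call:
{"method": "move_arm", "body": {
  "deltas": [0,0,0,0.1,0.12,0,1,0,0,0,0.1,0.12,0.4,1,0,0,0,0.1,0.12,0.8,1,0,0,0,0.1,0.12,1.2,1,0,0,0,0.1,0.12,1.4,1,0,0,0,0.1,0.12,1.4,1,0,0,0,0.1,0.12,1.4,1,0,0,0,0.1,0.12,1.4,1]
}}

```text
time: 6.3
tool_pos: [0.5763, 0.1125, 0.181]
ee_rot: [3.142, -0.7, 0.002]
wrist_force: [0.1, 0.0, -0.6]
width: 0.0606
finger_force: 29.7
```

```bash
python3 - <<'E'
from h import *
st(); s=snap("wrist");st();save(s,"w4.png",(260,180,390,310),4)
E
```

```text
s mm -1.1 lateral tool [-0.2  0.1] F tool [-0.3 -0.   0.5] axis err [-0.002  0.001] w 0.060576641567554525 t 6.3
s mm -1.1 lateral tool [-0.2  0.1] F tool [-1.2  0.2  0.3] axis err [-0.002  0.001] w 0.060081081725346645 t 6.35
```

View pics/w4.png

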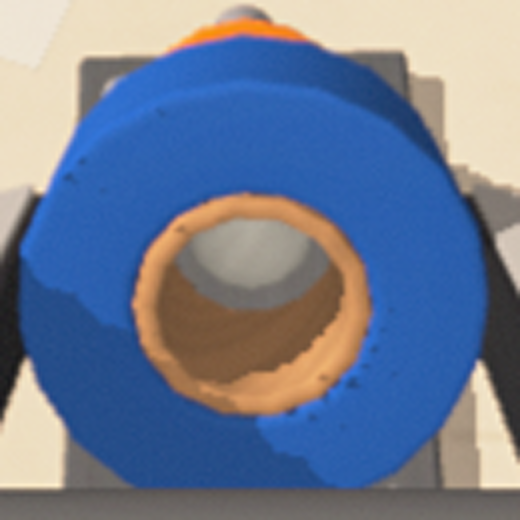

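Crop: the peg tip shows in the hole (245,250), centred sideways, with no force. I slide on.

Call:
{"method": "move_arm", "body": {
  "deltas": [0,0,0,0,0,0.4,1,0,0,0,0,0,0.8,1,0,0,0,0,0,1.2,1,0,0,0,0,0,1.5,1,0,0,0,0,0,1.8,1,0,0,0,0,0,2,1,0,0,0,0,0,2,1,0,0,0,0,0,2,1]
}}

```text
time: 7.15
tool_pos: [0.5892, 0.1125, 0.1657]
ee_rot: [3.142, -0.7, 0.002]
wrist_force: [-0.2, -0.6, 0.1]
width: 0.0602
finger_force: 29.7
```

```bash
python3 -c "
from h import *
st()"
```

```text
s mm -21.2 lateral tool [-0.1  0.1] F tool [-0.1  0.6 -0.2] axis err [-0.002  0.001] w 0.060235398558271785 t 7.15
```

Free sliding. Next over the catch, 20 mm, to about 12 mm short of the expected plate contact.

Call:
{"method": "move_arm", "body": {
  "deltas": [0,0,0,0,0,0.3,1,0,0,0,0,0,0.6,1,0,0,0,0,0,0.9,1,0,0,0,0,0,1.2,1,0,0,0,0,0,1.5,1,0,0,0,0,0,1.8,1,0,0,0,0,0,2,1,0,0,0,0,0,2,1]
}}

```text
time: 7.95
tool_pos: [0.6018, 0.1124, 0.1494]
ee_rot: [3.141, -0.699, 0.002]
wrist_force: [1.7, -1.8, -0.6]
width: 0.0604
finger_force: 29.7
```

```bash
python3 -c "
from h import *
st()"
```

```text
s mm -41.8 lateral tool [-0.9  0.2] F tool [0.9 1.8 1.5] axis err [-0.001  0.001] w 0.0604023471591141 t 7.95
```

Call:
{"method": "move_arm", "body": {
  "deltas": [0,0,0,0,0,0.2,1,0,0,0,0,0,0.4,1,0,0,0,0,0,0.6,1,0,0,0,0,0,0.8,1,0,0,0,0,0,0.8,1,0,0,0,0,0,0.8,1]
}}

```text
time: 8.55
tool_pos: [0.607, 0.1125, 0.1436]
ee_rot: [3.141, -0.699, 0.002]
wrist_force: [2.3, -0.0, 0.2]
width: 0.0606
finger_force: 29.7
```

```bash
python3 -c "
from h import *
st()"
```

```text
s mm -49.5 lateral tool [-0.8  0.2] F tool [1.9 0.  1.3] axis err [-0.001  0.001] w 0.06064710353718249 t 8.55
```

Still free. I go on in 2 mm steps, watching the force.

Call:
{"method": "move_arm", "body": {
  "deltas": [0,0,0,0,0,0.1,1,0,0,0,0,0,0.2,1,0,0,0,0,0,0.2,1,0,0,0,0,0,0.2,1]
}}

```text
time: 8.95
tool_pos: [0.6083, 0.1125, 0.1424]
ee_rot: [3.141, -0.7, 0.002]
wrist_force: [2.1, 0.0, -0.8]
width: 0.0606
finger_force: 29.7
```

Call:
{"method": "move_arm", "body": {
  "deltas": [0,0,0,0,0,0.1,1,0,0,0,0,0,0.2,1,0,0,0,0,0,0.2,1,0,0,0,0,0,0.2,1]
}}

```text
time: 9.35
tool_pos: [0.6098, 0.1126, 0.1414]
ee_rot: [3.142, -0.701, 0.002]
wrist_force: [-1.1, -0.9, 2.4]
width: 0.0603
finger_force: 29.7
```

```bash
python3 -c "
from h import *
st()"
```

```text
s mm -53.0 lateral tool [-0.1  0.1] F tool [ 0.7  0.9 -2.6] axis err [-0.002  0.001] w 0.06032797531045691 t 9.35
```

Plate contact at s ≈ -53 mm, as expected. Pressing gently.

Call:
{"method": "move_arm", "body": {
  "deltas": [0,0,0,0,0,0.1,1,0,0,0,0,0,0.2,1,0,0,0,0,0,0.2,1,0,0,0,0,0,0.2,1]
}}

```text
time: 9.75
tool_pos: [0.6111, 0.1126, 0.1397]
ee_rot: [-3.141, -0.7, 0.002]
wrist_force: [-2.2, -1.1, 2.8]
width: 0.0604
finger_force: 29.9
```

```bash
python3 -c "
from h import *
st()"
```

```text
s mm -55.2 lateral tool [-0.2  0.1] F tool [ 0.2  1.1 -3.5] axis err [-0.002  0.001] w 0.06037260005744832 t 9.75
```

Call:
{"method": "move_arm", "body": {
  "deltas": [0,0,0,0,0,0.1,1,0,0,0,0,0,0.15,1,0,0,0,0,0,0.15,1,0,0,0,0,0,0.15,1]
}}

```text
time: 10.15
tool_pos: [0.6121, 0.1126, 0.1386]
ee_rot: [-3.141, -0.701, 0.002]
wrist_force: [-2.4, -0.3, 3.7]
width: 0.061
finger_force: 29.7
```

```bash
python3 -c "
from h import *
st();s=snap('wrist');st();s=snap('wrist');st()
t=snap('top');a=axis(0)
C=cloud(t);P=C[160:195,235:275].reshape(-1,3);w=P-TIP;z=w@a;X=w@np.array([.766,0,.643]);k=(abs(w[:,1])<.007)&(X>.005)&(X<.06)
for zz in range(-45,0,3):
  q=k&(abs(z*1000-zz)<1.5); print(zz,q.sum(),X[q].max().round(4) if q.any() else '')
"
```

```text
s mm -56.7 lateral tool [-0.1  0.1] F tool [ 0.5  0.3 -4.4] axis err [-0.002  0.001] w 0.060968631379279235 t 10.15
s mm -56.7 lateral tool [-0.1  0. ] F tool [ 1.2  0.2 -5.1] axis err [-0.002  0.001] w 0.06051184576459791 t 10.2
s mm -56.7 lateral tool [-0.2  0. ] F tool [ 1.4 -0.1 -5.3] axis err [-0.002  0.001] w 0.06056602026516645 t 10.25
-45 0 
-42 1 0.0073
-39 2 0.0089
-36 11 0.0254
-33 25 0.0262
-30 11 0.0252
-27 5 0.0097
-24 4 0.0125
-21 4 0.0101
-18 3 0.0106
-15 6 0.0099
-12 3 0.0103
-9 6 0.0092
-6 7 0.0082
-3 4 0.0074
```

Call:
{"method": "move_arm", "body": {
  "deltas": [0,0,0,0,0,0.05,1,0,0,0,0,0,0.1,1,0,0,0,0,0,0.1,1,0,0,0,0,0,0.1,1]
}}

```text
time: 10.7
tool_pos: [0.6127, 0.1127, 0.1379]
ee_rot: [-3.141, -0.701, 0.002]
wrist_force: [-4.0, -0.1, 4.8]
width: 0.0607
finger_force: 29.7
```

```bash
cat > c.py <<'E'
from h import *
import sys
for i in range(4): s=snap('wrist');st()
if len(sys.argv)>1: save(s,sys.argv[1],(260,170,390,310),4)
C=cloud(s);a=axis(0);w=C.reshape(-1,3)-TIP;z=w@a;X=w@np.array([.766,0,.643]);k=(abs(w[:,1])<.004)&(X>.0)&(X<.025)
for zz in range(-40,-16,2):
  q=k&(abs(z*1000-zz)<1); print(zz,q.sum(),X[q].max().round(4) if q.any() else '')
E
python3 c.py w5.png
```

```text
s mm -57.6 lateral tool [-0.2  0. ] F tool [ 1.1 -0.3 -4.9] axis err [-0.002  0.001] w 0.06045045043110781 t 10.75
s mm -57.6 lateral tool [-0.2  0.1] F tool [ 0.7  0.3 -5.8] axis err [-0.002  0.001] w 0.060913196082951225 t 10.8
s mm -57.6 lateral tool [-0.2  0. ] F tool [ 0.7 -0.3 -6.3] axis err [-0.002  0.001] w 0.06068900505019376 t 10.85
s mm -57.6 lateral tool [-0.2  0. ] F tool [ 0.1  0.4 -6.4] axis err [-0.002  0.001] w 0.06018139979022957 t 10.9
-40 8 0.0099
-38 7 0.0098
-36 42 0.025
-34 282 0.025
-32 41 0.0243
-30 38 0.0181
-28 41 0.0164
-26 43 0.0154
-24 59 0.0144
-22 47 0.0121
-20 37 0.0112
-18 27 0.0102
```

View pics/w5.png

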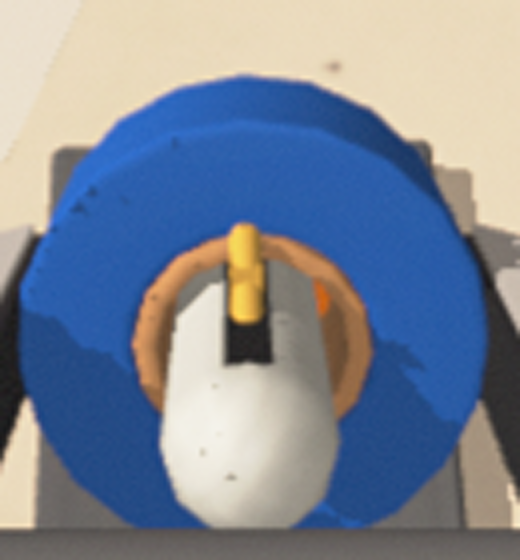

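Crop: the brass catch stands up (245,270), its top overlapping the roll's core rim (245,232), at about 6 N. As a test, I ease back 1.5 mm.

Call:
{"method": "move_arm", "body": {
  "deltas": [0,0,0,0,0,-0.05,1,0,0,0,0,0,-0.1,1,0,0,0,0,0,-0.15,1,0,0,0,0,0,-0.15,1]
}}

```text
time: 11.3
tool_pos: [0.6119, 0.1126, 0.1385]
ee_rot: [-3.141, -0.7, 0.002]
wrist_force: [4.9, 0.7, -0.3]
width: 0.0608
finger_force: 29.8
```

```bash
python3 c.py
```

```text
s mm -56.6 lateral tool [-0.3  0.1] F tool [ 2.6 -0.5  3.3] axis err [-0.002  0.001] w 0.06049790203906569 t 11.35
s mm -56.5 lateral tool [-0.3  0.1] F tool [ 3.8 -1.1  3.4] axis err [-0.002  0.001] w 0.06064450595920783 t 11.4
s mm -56.5 lateral tool [-0.3  0.1] F tool [ 4.1 -1.   3.3] axis err [-0.002  0.001] w 0.060390810672722346 t 11.45
s mm -56.5 lateral tool [-0.3  0.1] F tool [ 3.8 -2.   4. ] axis err [-0.002  0.001] w 0.0605945854909348 t 11.5
-40 6 0.0091
-38 9 0.01
-36 13 0.015
-34 196 0.025
-32 152 0.0248
-30 39 0.0171
-28 44 0.0168
-26 39 0.0154
-24 52 0.0145
-22 46 0.0126
-20 30 0.0106
-18 32 0.0104
```

The force reversed, so the catch is holding the roll. I relax to neutral, open, check, then back off along the peg.

Call:
{"method": "move_arm", "body": {
  "deltas": [0,0,0,0,0,0.06,1,0,0,0,0,0,0.06,1,0,0,0,0,0,0.06,-0.8,0,0,0,0,0,0.06,-0.8,0,0,0,0,0,0.06,-0.8,0,0,0,0,0,0.06,-0.8,0,0,0,0,0,0.06,-0.8]
}}

```text
time: 12.2
tool_pos: [0.6117, 0.1124, 0.1379]
ee_rot: [3.141, -0.699, 0.002]
wrist_force: [0.1, -0.3, -0.1]
width: 0.0849
finger_force: 0.0
```

Call:
{"method": "move_arm", "body": {
  "deltas": [0,0,0,0,0,-1,-0.8,0,0,0,0,0,-3,-0.8,0,0,0,0,0,-6,-0.8,0,0,0,0,0,-9,-0.8,0,0,0,0,0,-12,-0.8,0,0,0,0,0,-14,-0.8,0,0,0,0,0,-14,-0.8,0,0,0,0,0,-14,-0.8]
}}

```text
time: 13.0
tool_pos: [0.5217, 0.1125, 0.2458]
ee_rot: [-3.141, -0.701, 0.002]
wrist_force: [-0.4, -0.4, -0.8]
width: 0.0846
finger_force: 0.0
```

```bash
python3 - <<'E'
from h import *
st()
for i in range(12): snap("wrist")
s=snap("wrist");a=axis(0); C=cloud(s);hsv=cv2.cvtColor(s["image"],cv2.COLOR_RGB2HSV)
B=C[(cv2.inRange(hsv,(105,130,40),(128,255,255))>0)]; B=B[np.linalg.norm(B-(TIP-.045*a),axis=1)<.05]; z=(B-TIP)@a*1000
print("near face",len(B),np.percentile(z,[50,75,95]))
save(s,"w6.png",(220,100,440,300),3)
E
```

```text
s mm 83.6 lateral tool [-0.1  0. ] F tool [-0.8  0.4  0.3] axis err [-0.003  0.001] w 0.08459087014806796 t 13.0
near face 2377 [-33.44169566 -32.92488739 -32.21367304]
```

View pics/w6.png

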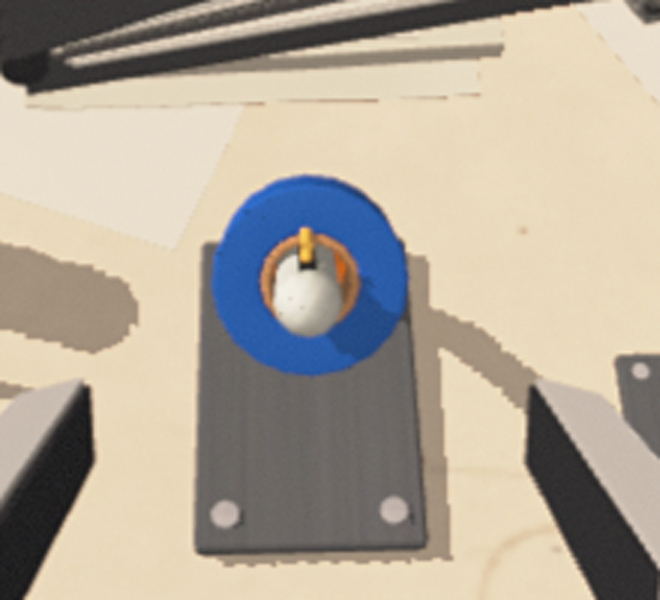

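The roll sits behind the raised brass catch (305,245), and the gripper is clear. Handing in.

```bash
python3 -c "
from bench import robot
print(robot.close_job())"
```

```text
the job is handed in; nothing more can be done
None
```

The blue tape roll hangs on the larger stand's peg behind the raised catch; pressing on the plate peaked at about 6 N, the gripper is clear, and the job was handed in after about 14 s of the allowed 61 s; the jar and dropper were not approached.

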